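# Clear the specimen clamp and hold its spring jaw open

### The job

Put the three stone chips lying on the specimen clamp's bed into the blue waste bin, so that the spring jaw has a clear path. Then pull the jaw's black handle out against its spring until the jaw's yellow pointer is level with the red marker on the clamp's side, and finish while still holding it there with the gripper: it springs shut if let go. Leave the other things on the bench where they are.

Things in the scene. Friction and masses are not known exactly. Their poses are not given: they have to be found in the camera images.
- clamp: Grey specimen clamp, fixed. Bed 260 (x) x 150 (y) mm, its top 30 mm above the bench. Origin at the centre of its underside; +x runs along the slide to the dark fixed jaw at the +x end (30 mm long, top 75 mm above the bench). The jaw is pulled out along -x, towards the robot. The chips lie in a row along x, about 40 mm apart, 12 to 108 mm on the -x side of the centre, within 32 mm of the midline.
- jaw: Sliding jaw; its frame equals the clamp's when shut and shifts along the clamp's -x as it is pulled, up to 105 mm. Aluminium carriage 80 (x) x 90 mm, top 45 mm above the bench, with a steel plate (top 78 mm above the bench) at its +x end and a black upright handle. A spring pulls it shut: 3.3 N when shut plus 1.1 N per 10 mm pulled (8 to 13 N at the marker). Starts shut.
- handle_top (a point): Centre of the top of the black handle, 90 mm above the bench: an upright block 18 mm thick along the clamp's x, 40 mm wide along y, standing 45 mm above the carriage. 41 mm is free between it and the steel plate behind it (+x); nothing stands in front of it (-x). Axes as the clamp's.
- pointer (a point): Tip of the yellow pointer (6 mm wide in x) that sticks out from the carriage towards the clamp's +y side, just above the bed's top. It moves with the jaw. Axes as the clamp's.
- marker: Red marker block clipped to the clamp's +y side, fixed, 12 (x) x 18 (y) x 22 mm, its top flush with the bed's top. Origin at the centre of its underside, axes as the clamp's. It lies 40 to 90 mm from the shut pointer, on the -x side. The pointer is level with it when the two agree along the clamp's x within half the marker's width (6 mm).
- bin: Blue open-topped waste bin, loose, 140 x 140 mm, 70 mm high, walls 4 mm, 0.6 kg. Origin at the centre of its underside. It stands on the bench to the left or to the right of the clamp.
- chip0: Sandy-tan, roughly six-sided stone chip about 34 mm across and 22 to 24 mm high, 25 to 50 g, resting on the clamp's bed. Origin at the centre of its underside, z up.
- chip0_mid (a point): Middle of chip0, 11 mm above the centre of its underside.
- chip1: Sandy-tan, roughly six-sided stone chip about 34 mm across and 22 to 24 mm high, 25 to 50 g, resting on the clamp's bed. Origin at the centre of its underside, z up.
- chip1_mid (a point): Middle of chip1, 11 mm above the centre of its underside.
- chip2: Sandy-tan, roughly six-sided stone chip about 34 mm across and 22 to 24 mm high, 25 to 50 g, resting on the clamp's bed. Origin at the centre of its underside, z up.
- chip2_mid (a point): Middle of chip2, 11 mm above the centre of its underside.
- slide_box: Bystander, to be left where it is: flat green slide box with a white lid, 160 x 100 x 38 mm, origin under its centre.
- puck: Bystander, to be left where it is: small grey resin puck, 32 mm across, 20 mm high, origin at the centre of its underside.
- weight: Bystander, to be left where it is: small brass weight with a knob, 32 mm across, 46 mm high, origin at the centre of its underside.
- oil_bottle: Bystander, to be left where it is: small amber bottle, 36 mm across, 75 mm high, origin at the centre of its underside.
- jar: Bystander, to be left where it is: white lidded jar, 60 mm across, 70 mm high, origin at the centre of its underside.
- beaker: Bystander, to be left where it is: white open beaker, 66 mm across, 85 mm high, origin at the centre of its underside.
- lens_brush: Bystander, to be left where it is: lens brush lying flat, 160 mm long.
Things that resemble listed ones, but are neither listed nor needed, are in the scene too. Leave any pink or purple look-alike of the chip0 alone.

How it is judged:
On the way, in this order (a step that is already met when the one before it is completed fails the run):
1. all three chips lie released in the bin (x of chip0_mid in the frame of bin between -0.066 and 0.066 m and y of chip0_mid in the frame of bin between -0.066 and 0.066 m and z of chip0_mid in the frame of bin between 0 and 0.068 m and contact force between each of chip0, chip1, chip2 and the fingers below 0.2 N and linear speed of each of chip0, chip1, chip2 below 0.05 m/s and x of chip1_mid in the frame of bin between -0.066 and 0.066 m and y of chip1_mid in the frame of bin between -0.066 and 0.066 m and z of chip1_mid in the frame of bin between 0 and 0.068 m and x of chip2_mid in the frame of bin between -0.066 and 0.066 m and y of chip2_mid in the frame of bin between -0.066 and 0.066 m and z of chip2_mid in the frame of bin between 0 and 0.068 m and angle between bin's own z axis and vertical below 0.15 rad), for 0.2 s.
2. the jaw is held by the gripper with its pointer level with the marker (x of pointer in the frame of marker between -0.006 and 0.006 m and contact force between the fingers and jaw above 3 N and linear speed of jaw below 0.01 m/s and contact force between each of chip0, chip1, chip2, bin and jaw below 0.2 N), for 0.3 s.
At the end, for the whole second after the job is handed in: All three chips lie in the upright bin, released and at rest; the pointer is level with the marker (within 6 mm along the slide), the jaw is still, and the fingers hold it there against the spring with at least 3 N, with no chip or bin against it (all of step 1 and all of step 2); the arm keeps its last pose, push and grip.
It fails at once if another thing on the bench was moved by more than 25 mm (distance of any of slide_box, puck, weight, oil_bottle, jar, beaker, lens_brush from where it was at the start of the episode above 0.025 m).
It also fails if it takes over 72 s, if anything falls off the work surface, if the arm or the gripper's body presses on something with over 40 N, if the wrist force passes 120 N, or if a joint passes its speed limit or range.

### The arm

A 6-joint arm with a two-finger parallel gripper is mounted at the origin on the work surface. World frame = base frame: x ahead of the robot, y to its left, z up, the work surface at z = 0. Lengths are in m, angles in rad, forces in N, time in s.
With the tool pointing down it reaches from about 0.375 to 0.75 m from the base axis. Payload 9 kg.
Tool frame: the origin (TCP) lies at the very end of the fingers, on their centre line; the grasp point (between the pads) lies 19 mm behind it (env.grasp_offset is the distance from the TCP to the grasp point, in m); x points along the fingers, y is the direction in which the jaws open and shut, and the axes are right-handed (so a half turn about x gives the same grasp; the last joint's range is limited). The gripper opens to 85 mm and grips with 20 to 120 N. Pads are 22 mm wide; open, the fingers measure 114 mm over their backs; the gripper's body (76 mm by 85 mm) begins 54 mm behind the grasp point. The pads swing forward as they close: fully open they stand 13 mm farther back than shut.
Start: joints at [0.899, 0.104, 0.097, 1.564, 0, 1.353], TCP at [0.263, 0.539, 0.231] pointing down, gripper open.
Joint ranges: [-2.99, 2.99], [-0.84, 1.86], [-1.1, 1.16], [-1.84, 2.11], [-1.51, 1.56], [-3.14, 3.14]. Speed limits (rad/s): [2.22, 2.22, 2.57, 3.14, 3.14, 3.14].

### API

Orientations are given as a unit quaternion [w, x, y, z].
In Python, from station import env gives the robot as it stands. The module is installed in compiled form; this text tells all that it offers.
- The arm moves only by the shell command python3 -m handwheel 'ROWS' [OPENING]. ROWS is JSON, one flat list of numbers, 4 for each row, row after row: the shift along the world's x, y, z in units of 30 mm (1.0 is 30 mm), then the turn about the world's z in units of 6 degrees (1.0 is 6 degrees). In form: [x, y, z, spin, x, y, z, spin, ...]. A call has exactly 8 rows; each row shifts and turns the commanded pose from where the row before left it; what a row does not reach is not made up. A row lasts 1/12 s, in which the tool goes at most 41.7 mm and 7.16 degrees, less where a joint would pass 70% of its speed; a pose out of reach is approached as far as the arm can. A call is refused whole if a number of a shift passes 1 or a number of a turn 1, either way. A call with a gripper value outside its range is refused whole. OPENING is the opening in per cent of the stroke, from 0 (shut) to 100 (fully open), set as the call begins (- or left out, the last holds). The fingers move at their own pace and stop on an object; the grip force is fixed at half the most. Time passes only in rows, so rows that do not move let the fingers close, or fill a call up. It gives the time, the measured TCP pose, the force and the opening at its end, in the units of the state.
- env.state(): the state, without advancing time (a new reading comes with each control period).
- env.camera(name): name is "scene" or "top" or "wrist"; returns a dict with "pixels" (480x640x3 uint8, red, green, blue), "fx", "fy", "cx", "cy" (pixels), "R" (3x3) and "t" (3): a world point X has camera coordinates R X + t; the wrist camera has in their place "mount" (4x4, takes a point from camera to tool coordinates, whose origin is the TCP and whose axes are the tool frame's). Camera axes: x right, y down, z forward; pixel columns grow to the right and rows downward; lengths in m; the calibration is good to about 2 mm. A picture is of the moment at which its call begins: read the wrist's pose just before it. There is no depth.
- env.sign_off(): hands the job in, once; it reports no verdict.
The state is a dict: "time": time; "joint_positions": joint angles; "joint_velocities": joint speeds; "joint_torque": joint torques, N m; "tool_pos": TCP position; "ee_rot": TCP orientation; "force": force on the tool from outside, world axes, zero at the start; "torque": the same for the moment, N m; "finger_gap": finger opening in m.
Only numpy, scipy, OpenCV 4.12 (cv2) and the standard library are available. Lean on these libraries where they do the work, as an engineer would, in place of code of your own. Each camera call takes 0.05 s, during which the arm holds its last target. There are 200 camera calls.

## Working session

There is one attempt and no reset: what is moved stays moved. The work goes in short steps, Python scripts to look and compute and a shell command to move; the robot and the scene stay as the last step left them, time stands still between calls to the robot, and variables do not carry over. Pictures are saved under pics/ and viewed, about 8 in all and at most 12, crops included, and the job is handed in when it is done.

```bash
mkdir -p pics; cat > h.py <<'E'
import numpy as np, cv2
from station import env
def snap(n,f):
    c=env.camera(n); cv2.imwrite('pics/'+f,cv2.cvtColor(c['pixels'],cv2.COLOR_RGB2BGR)); np.savez('pics/'+f+'.npz',**{k:np.array(v) for k,v in c.items()}); return c
def load(f): return dict(np.load('pics/'+f+'.npz'))
def ray(c,u,v,z):
    R=np.array(c['R']);t=np.array(c['t']); o=-R.T@t
    d=R.T@np.array([(u-c['cx'])/c['fx'],(v-c['cy'])/c['fy'],1]); return o+d*(z-o[2])/d[2]
def proj(c,X):
    p=np.array(c['R'])@np.array(X)+np.array(c['t']); return c['fx']*p[0]/p[2]+c['cx'],c['fy']*p[1]/p[2]+c['cy']
E
python3 - <<'E'
from h import *
a=snap('top','top0.png');b=snap('scene','scene0.png')
for c in(a,b):print(c['fx'],-np.array(c['R']).T@c['t'])
s=env.state();print(s)
E
```

```text
516.4634653316963 [0.48531466 0.00517734 0.99779165]
593.8932553892056 [ 1.03815078 -0.722111    1.1775298 ]
{'time': 0.1, 'joint_positions': array([ 8.99295189e-01,  1.04636161e-01,  9.65514255e-02,  1.56390658e+00,
       -2.29607431e-05,  1.35309680e+00]), 'joint_velocities': array([ 1.29881061e-03, -1.05732469e-03,  2.86170358e-03,  8.92342279e-05,
       -3.03095401e-05, -1.16347301e-03]), 'joint_torque': array([ 5.78414270e-03, -5.58207178e+01,  5.04720962e+01,  1.28334359e-02,
       -3.02584331e-04,  7.02077500e-06]), 'tool_pos': array([0.26283725, 0.53903223, 0.23060451]), 'ee_rot': array([ 0.6888079 ,  0.15868499,  0.68915667, -0.15945481]), 'force': array([-0.05937848, -0.3354346 , -0.56539687]), 'torque': array([-0.004646  , -0.00910288, -0.02969512]), 'finger_gap': 0.08559032218373488}
```

View pics/top0.png

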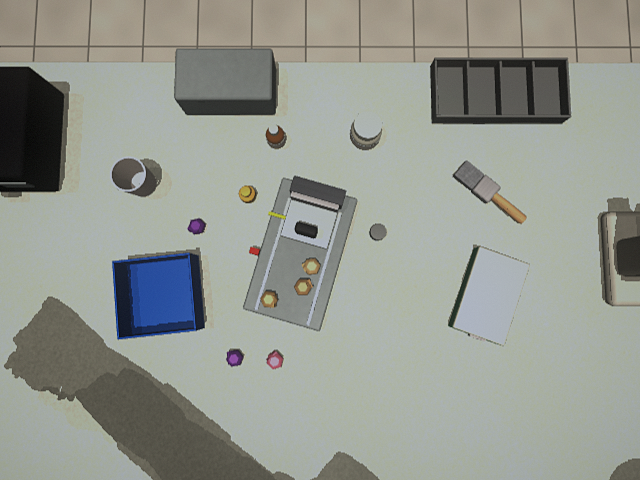

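View pics/scene0.png

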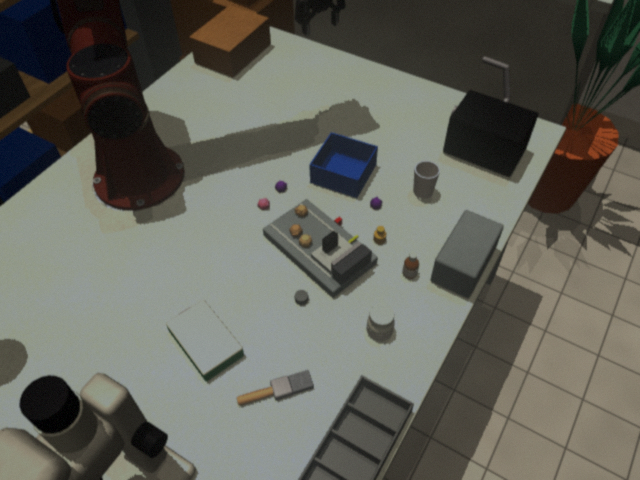

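Top view: the tan chips on the bed are at about (312,267), (303,287) and (269,299). Look-alikes to avoid are purple at (197,226) and (235,357), and pink at (275,360). The brass weight is at (247,193), the bin at (158,295), the handle at (306,229), the pointer at (277,214) and the marker at (254,251).

```bash
python3 - <<'E'
from h import *
c=load('top0.png');im=c['pixels'];h=cv2.cvtColor(im,cv2.COLOR_RGB2HSV)
cv2.imwrite('pics/crop0.png',cv2.resize(cv2.cvtColor(im[160:350,220:380],cv2.COLOR_RGB2BGR),None,fx=3.15,fy=3.15,interpolation=cv2.INTER_CUBIC))
def blobs(name,m,box,z,mn=8):
    x0,y0,x1,y1=box;k=np.zeros(m.shape,np.uint8);k[y0:y1,x0:x1]=m[y0:y1,x0:x1]
    n,l,s,ct=cv2.connectedComponentsWithStats(k)
    for i in range(1,n):
        if s[i,4]>=mn:
            r=cv2.minAreaRect(np.argwhere(l==i)[:,::-1].astype(np.float32))
            p=[ray(c,*q,z)[:2] for q in cv2.boxPoints(r)]
            print(name,s[i],ct[i].round(1),'cen',ray(c,*ct[i],z).round(4),'rect',ray(c,*r[0],z)[:2].round(4),'sides',np.linalg.norm(p[1]-p[0]).round(3),np.linalg.norm(p[2]-p[1]).round(3),'dirs',np.degrees(np.arctan2(*(p[1]-p[0])[::-1])).round(1))
H,S,V=[h[...,i].astype(int) for i in range(3)]
blobs('chip',(H>8)&(H<28)&(S>70)&(V>70),(245,240,340,330),.050)
blobs('marker',((H<6)|(H>174))&(S>150)&(V>90),(240,235,270,270),.030)
blobs('pointer',(H>24)&(H<34)&(S>140)&(V>90),(260,205,300,225),.033)
blobs('handle',(V<50),(285,215,325,242),.090)
blobs('bin',(H>100)&(H<125)&(S>120),(100,240,215,345),.07,200)
# bed outline
blobs('bed',(S<45)&(V<165)&(V>60),(240,170,362,335),.03,500)
E
```

```text
chip [302 258  18  17 161] [310.7 266.2] cen [0.5333 0.0166 0.05  ] rect [0.5333 0.0166] sides 0.031 0.028 dirs -81.9
chip [294 279  19  16 175] [303.1 286.2] cen [0.4968 0.0304 0.05  ] rect [0.4963 0.0306] sides 0.027 0.033 dirs 0.3
chip [261 291  17  17 154] [269.  299.2] cen [0.4733 0.0923 0.05  ] rect [0.4737 0.0925] sides 0.028 0.03 dirs -8.9
marker [249 247  11   8  56] [254.  250.7] cen [0.5634 0.1233 0.03  ] rect [0.5634 0.1234] sides 0.011 0.018 dirs -13.2
pointer [269 212  17   7  49] [276.7 214.8] cen [0.6312 0.0811 0.033 ] rect [0.6311 0.0806] sides 0.005 0.032 dirs -15.2
handle [295 222  22  16 201] [305.6 229.5] cen [0.5962 0.0252 0.09  ] rect [0.596  0.0254] sides 0.02 0.039 dirs -15.6
bin [ 112  253   92   86 5567] [155.9 297. ] cen [0.4777 0.2919 0.07  ] rect [0.4807 0.2919] sides 0.155 0.139 dirs -83.6
bed [ 243  175  115  157 7987] [299.2 257.1] cen [0.5513 0.0383 0.03  ] rect [0.5646 0.0446] sides 0.272 0.173 dirs -15.2
```

View pics/crop0.png

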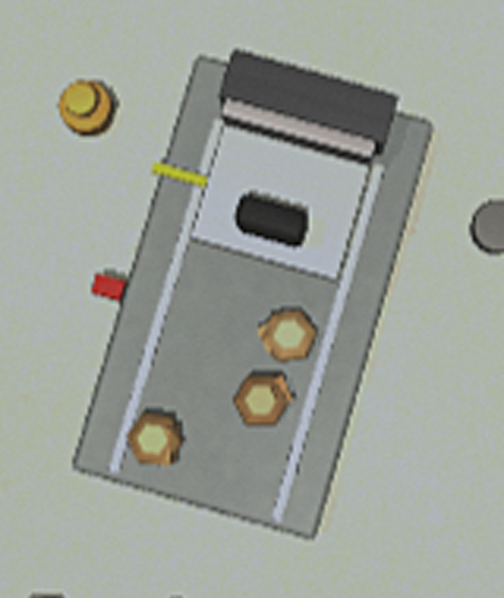

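Close crop: the three chips with pale tops and tan flanks are on the bed, and no pink or purple one is among them. The sizes match (chips about 30 mm, marker 11x18 mm, handle 20x39 mm). The clamp yaw is about -15.3 deg. Next come the gripper's yaw and the deltas.

```bash
cat >> h.py <<'E'
from scipy.spatial.transform import Rotation as Ro
def tool():
    s=env.state();q=s['ee_rot'];R=Ro.from_quat([q[1],q[2],q[3],q[0]]).as_matrix()
    return s['tool_pos'],R,np.degrees(np.arctan2(R[1,1],R[0,1])),s
def delta(x,y,z,yaw):
    p,R,a,s=tool(); d=(yaw-a+90)%180-90
    print('units',((np.array([x,y,z])-p)/.03).round(2),'spin',round(d/6,2),'yawnow',round(a,1),'j6',s['joint_positions'][5].round(2))
E
python3 - <<'E'
from h import *
delta(.5333,.0166,.15,74.7)
delta(.4735,.0924,.15,74.7)
c=load('top0.png')
for q in [(312.4,265.7),(303.2,286.7),(268.6,299)]:print(ray(c,*q,.053).round(4))
E
```

```text
units [  9.02 -17.41  -2.69] spin 1.78 yawnow 64.0 j6 1.35
units [  7.02 -14.89  -2.69] spin 1.78 yawnow 64.0 j6 1.35
[0.5341 0.0134 0.053 ]
[0.4959 0.0301 0.053 ]
[0.4737 0.0928 0.053 ]
```

```bash
python3 -m handwheel '[0.44,-0.93,0,0.11,0.44,-0.93,0,0.11,0.44,-0.93,-0.1,0.11,0.44,-0.93,-0.1,0.11,0.44,-0.93,-0.1,0.11,0.44,-0.93,-0.1,0.11,0.44,-0.93,-0.1,0.11,0.44,-0.93,-0.1,0.11]' 70
python3 -m handwheel '[0.44,-0.93,-0.2,0.11,0.44,-0.93,-0.2,0.11,0.44,-0.93,-0.2,0.11,0.44,-0.93,-0.2,0.11,0.44,-0.93,-0.2,0.11,0.44,-0.93,-0.2,0.11,0.44,-0.93,-0.2,0.11,0.44,-0.93,-0.2,0.11]'
python3 -m handwheel '[0,0,0,0,0,0,0,0,0,0,0,0,0,0,0,0,0,0,0,0,0,0,0,0,0,0,0,0,0,0,0,0]'
python3 - <<'E'
from h import *
delta(.4736,.0926,.036,74.7)
p,R,a,s=tool();c=snap('wrist','w1.png');M=np.array(c['mount'])
def wp(X):
    q=R.T@(np.array(X)-p);q=M[:3,:3].T@(q-M[:3,3]);return q[0]/q[2]*c['fx']+c['cx'],q[1]/q[2]*c['fy']+c['cy']
for X in [(.5337,.015,.053),(.4963,.0303,.053),(.4736,.0926,.053),(.596,.0253,.09)]:print(np.round(wp(X)))
E
```

```text
time: 0.77
tool_pos: [0.3688, 0.3147, 0.2129]
ee_rot: [0.696, 0.127, 0.696, -0.127]
force: [0.2, 0.7, -1.0]
finger_gap: 0.0597
time: 1.43
tool_pos: [0.4744, 0.0914, 0.1648]
ee_rot: [0.701, 0.095, 0.701, -0.095]
force: [0.4, 0.5, 0.0]
finger_gap: 0.0598
time: 2.1
tool_pos: [0.4741, 0.0933, 0.1654]
ee_rot: [0.701, 0.095, 0.701, -0.095]
force: [-0.1, -0.2, -0.2]
finger_gap: 0.0598
units [-0.02 -0.02 -4.31] spin 0.02 yawnow 74.6 j6 0.19
[238. 337.]
[242. 290.]
[313. 241.]
[269. 432.]
```

View pics/w1.png

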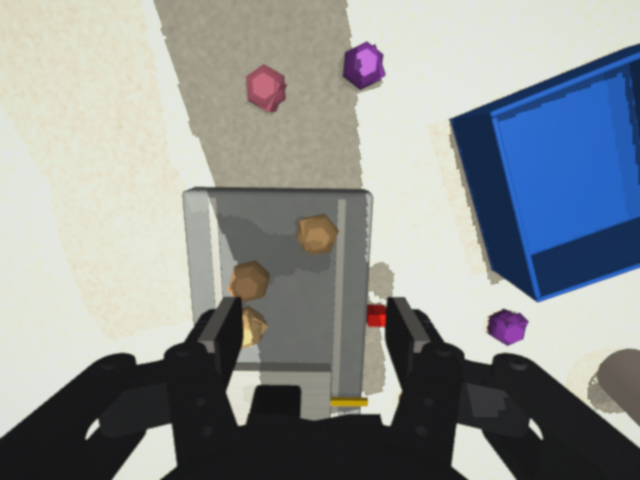

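The wrist view shows chip C at (316,233), predicted at (313,241), and chips B and A shifted by about the same 8 px. I'll cross-check with the scene camera by triangulation.

```bash
python3 - <<'E'
from h import *
c=load('scene0.png');im=c['pixels'];h=cv2.cvtColor(im,cv2.COLOR_RGB2HSV);H,S,V=[h[...,i].astype(int) for i in range(3)]
m=((H>8)&(H<28)&(S>70)&(V>70)).astype(np.uint8);k=np.zeros_like(m);k[195:250,280:322]=m[195:250,280:322]
n,l,s,ct=cv2.connectedComponentsWithStats(k)
for i in range(1,n):
    if s[i,4]>8:print(s[i],ct[i].round(1),ray(c,*ct[i],.042).round(4))
for X in [(.5337,.015,.053),(.4963,.0303,.053),(.4736,.0926,.053),(.596,.0253,.09)]:print('scene pred',np.round(proj(c,X),1))
w=load('w1.png');M=w['mount'];p,R,a,st=tool();print(w['fx'],M.round(3))
def wray(u,v,z):
    d=R@(M[:3,:3]@np.array([(u-w['cx'])/w['fx'],(v-w['cy'])/w['fy'],1]));o=p+R@M[:3,3];return o+d*(z-o[2])/d[2]
for q,z in [((316,233),.048),((249,282),.048),((377,316),.03),((349,402),.033)]:print(wray(*q,z).round(4))
h=cv2.cvtColor(w['pixels'],cv2.COLOR_RGB2HSV);H,S,V=[h[...,i].astype(int) for i in range(3)]
m=((H>8)&(H<28)&(S>70)&(V>60)).astype(np.uint8);k=np.zeros_like(m);k[200:350,220:345]=m[200:350,220:345]
n,l,s,ct=cv2.connectedComponentsWithStats(k)
for i in range(1,n):
    if s[i,4]>80:print('w',s[i],ct[i].round(1),wray(*ct[i],.042).round(4))
E
```

```text
[295 205  13  10  97] [300.8 209.5] [0.4735 0.0963 0.042 ]
[290 224  12  11 102] [295.2 229. ] [0.4957 0.0352 0.042 ]
[299 234  13  11 109] [304.7 239.3] [0.5332 0.0198 0.042 ]
scene pred [303.7 237.9]
scene pred [294.1 227.6]
scene pred [299.9 207.6]
scene pred [328.1 235.8]
361.3777055638983 [[-0.    -0.28   0.96  -0.141]
 [ 1.    -0.     0.    -0.   ]
 [ 0.     0.96   0.28  -0.071]
 [ 0.     0.     0.     1.   ]]
[0.4698 0.0961 0.048 ]
[0.4935 0.0361 0.048 ]
[0.5579 0.1256 0.03  ]
[0.6334 0.0823 0.033 ]
w [ 296  215   42   40 1261] [316.2 234.1] [0.4721 0.0956 0.042 ]
w [ 227  261   42   41 1222] [248.4 281.3] [0.4949 0.0341 0.042 ]
w [240 307  28  41 758] [251.5 326.8] [0.5335 0.024  0.042 ]
```

```bash
python3 -m handwheel '[-0.04,0.04,-0.7,0,0,0,-0.7,0,0,0,-0.7,0,0,0,-0.7,0,0,0,-0.7,0,0,0,-0.5,0,0,0,-0.3,0,0,0,0,0]'
python3 -m handwheel '[0,0,0,0,0,0,0,0,0,0,0,0,0,0,0,0,0,0,0,0,0,0,0,0,0,0,0,0,0,0,0,0]' 0
python3 -m handwheel '[0,0,0.2,0,0,0,0.5,0,0,0,0.8,0,0,0,0.8,0,0,0,0.8,0,0,0,0.8,0,0,0,0,0,0,0,0,0]'
python3 -c "
from h import *
delta(.48-.030*.965,.293+.03*.264,.15,74.7);delta(.48,.293,.15,74.7)"
```

```text
time: 2.82
tool_pos: [0.4716, 0.0942, 0.0344]
ee_rot: [0.7, 0.095, 0.702, -0.095]
force: [0.0, -0.1, 0.4]
finger_gap: 0.0599
time: 3.48
tool_pos: [0.4742, 0.094, 0.0381]
ee_rot: [0.702, 0.095, 0.7, -0.095]
force: [-1.8, 0.4, 6.6]
finger_gap: 0.0292
time: 4.15
tool_pos: [0.4743, 0.094, 0.1554]
ee_rot: [0.702, 0.095, 0.699, -0.095]
force: [-0.4, 0.5, -1.9]
finger_gap: 0.0289
units [-0.77  6.9  -0.18] spin 0.02 yawnow 74.6 j6 0.19
units [ 0.19  6.63 -0.18] spin 0.02 yawnow 74.6 j6 0.19
```

```bash
python3 -m handwheel '[-0.1,0.8,0,0,-0.1,1,0,0,-0.1,1,0,0,-0.1,1,0,0,-0.1,1,0,0,-0.1,1,0,0,-0.1,1,0,0,-0.05,0.1,0,0]'
python3 -m handwheel '[0,0,0,0,0,0,-0.6,0,0,0,-0.8,0,0,0,-0.8,0,0,0,-0.8,0,0,0,-0.3,0,0,0,0,0,0,0,0,0]'
python3 -m handwheel '[0,0,0,0,0,0,0,0,0,0,0,0,0,0,0,0,0,0,0,0,0,0,0.5,0,0,0,0.8,0,0,0,0.8,0]' 65
python3 -m handwheel '[0,0,0.8,0,0,0,0.4,0,0,-1,0,0,0,-1,0,0,0,-1,0,0,0,-1,0,0,0,-1,0,0,0,-1,0,0]'
python3 -c "
from h import *
delta(.4955,.0335,.038,74.7)
snap('top','top1.png')"
```

```text
time: 4.82
tool_pos: [0.4491, 0.3046, 0.1521]
ee_rot: [0.7, 0.094, 0.701, -0.094]
force: [-1.2, -0.1, -0.5]
finger_gap: 0.0296
time: 5.48
tool_pos: [0.4505, 0.3004, 0.0546]
ee_rot: [0.7, 0.095, 0.701, -0.095]
force: [-0.6, -0.1, -0.6]
finger_gap: 0.0291
time: 6.15
tool_pos: [0.4498, 0.3009, 0.1175]
ee_rot: [0.7, 0.095, 0.701, -0.095]
force: [0.7, 0.5, 0.3]
finger_gap: 0.0554
time: 6.82
tool_pos: [0.4502, 0.1199, 0.153]
ee_rot: [0.701, 0.095, 0.701, -0.095]
force: [1.6, -0.2, -0.4]
finger_gap: 0.0555
units [ 1.51 -2.88 -3.83] spin 0.02 yawnow 74.6 j6 0.25
```

View pics/top1.png

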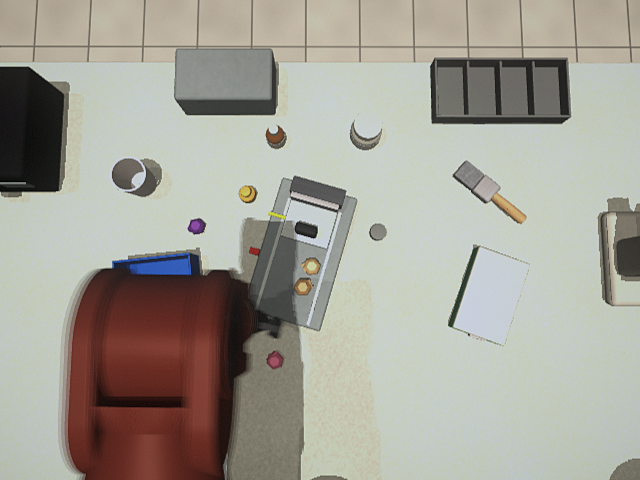

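The arm now hides the bin. The two remaining chips are still at (312,267) and (303,287), and the bystanders have not moved. Next is chip B.

```bash
python3 -m handwheel '[0.5,-0.9,0,0,0.5,-0.9,0,0,0.5,-0.9,0,0,0,-0.18,0,0,0,0,-0.4,0,0,0,-0.8,0,0,0,-0.8,0,0,0,-0.8,0]'
python3 -m handwheel '[0,0,-0.7,0,0,0,-0.3,0,0,0,0,0,0,0,0,0,0,0,0,0,0,0,0,0,0,0,0,0,0,0,0,0]'
python3 -m handwheel '[0,0,0,0,0,0,0,0,0,0,0,0,0,0,0,0,0,0,0,0,0,0,0,0,0,0,0,0,0,0,0,0]' 0
python3 -m handwheel '[0,0,0.2,0,0,0,0.5,0,0,0,0.8,0,0,0,0.8,0,0,0,0.8,0,0,0,0.7,0,0,0,0,0,0,0,0,0]'
python3 -c "
from h import *
delta(.48,.293,.15,74.7)"
```

```text
time: 7.53
tool_pos: [0.4947, 0.0359, 0.0674]
ee_rot: [0.701, 0.095, 0.701, -0.095]
force: [0.2, 0.0, 0.4]
finger_gap: 0.0559
time: 8.2
tool_pos: [0.4961, 0.0346, 0.0402]
ee_rot: [0.701, 0.095, 0.7, -0.095]
force: [-1.2, 0.7, -0.1]
finger_gap: 0.0556
time: 8.87
tool_pos: [0.496, 0.0348, 0.0401]
ee_rot: [0.701, 0.095, 0.7, -0.095]
force: [-0.9, 1.3, 4.8]
finger_gap: 0.0292
time: 9.53
tool_pos: [0.4964, 0.0345, 0.1546]
ee_rot: [0.702, 0.095, 0.7, -0.095]
force: [-0.3, 0.6, -0.4]
finger_gap: 0.0291
units [-0.55  8.62 -0.15] spin 0.02 yawnow 74.6 j6 0.08
```

```bash
python3 -m handwheel '[-0.05,0.8,0,0,-0.1,1,0,0,-0.1,1,0,0,-0.1,1,0,0,-0.1,1,0,0,-0.1,1,0,0,0,1,0,0,0,1,0,0]'
python3 -m handwheel '[0,0.8,0,0,0,0,0,0,0,0,-0.6,0,0,0,-0.8,0,0,0,-0.8,0,0,0,-0.7,0,0,0,-0.2,0,0,0,0,0]'
python3 -m handwheel '[0,0,0,0,0,0,0,0,0,0,0,0,0,0,0,0,0,0,0,0,0,0,0.5,0,0,0,0.8,0,0,0,0.8,0]' 65
python3 -m handwheel '[0,0,0.8,0,0,0,0.4,0,0.2,-1,0,0,0.3,-1,0,0,0.3,-1,0,0,0.3,-1,0,0,0.3,-1,0,0,0.3,-1,0,0]'
python3 -c "
from h import *
delta(.5335,.0185,.038,74.7)"
```

```text
time: 10.2
tool_pos: [0.4779, 0.27, 0.1518]
ee_rot: [0.7, 0.095, 0.701, -0.095]
force: [0.9, -0.2, -0.6]
finger_gap: 0.0289
time: 10.87
tool_pos: [0.477, 0.2918, 0.0575]
ee_rot: [0.699, 0.094, 0.702, -0.096]
force: [-0.0, -0.2, -1.0]
finger_gap: 0.0288
time: 11.53
tool_pos: [0.4785, 0.2925, 0.1237]
ee_rot: [0.7, 0.095, 0.701, -0.095]
force: [0.2, -0.2, 0.6]
finger_gap: 0.0557
time: 12.2
tool_pos: [0.5302, 0.1113, 0.1591]
ee_rot: [0.701, 0.095, 0.701, -0.095]
force: [1.9, 1.1, 0.2]
finger_gap: 0.0555
units [ 0.11 -3.09 -4.04] spin 0.02 yawnow 74.6 j6 0.23
```

```bash
python3 -m handwheel '[0.05,-0.9,0,0,0.05,-0.9,0,0,0,-0.8,0,0,0,-0.5,0,0,0,0,-0.4,0,0,0,-0.8,0,0,0,-0.8,0,0,0,-0.8,0]'
python3 -m handwheel '[0,0,-0.8,0,0,0,-0.35,0,0,0,0,0,0,0,0,0,0,0,0,0,0,0,0,0,0,0,0,0,0,0,0,0]'
python3 -m handwheel '[0,0,0,0,0,0,0,0,0,0,0,0,0,0,0,0,0,0,0,0,0,0,0,0,0,0,0,0,0,0,0,0]' 0
python3 -m handwheel '[0,0,0.2,0,0,0,0.5,0,0,0,0.8,0,0,0,0.8,0,0,0,0.8,0,0,0,0.7,0,0,0,0,0,0,0,0,0]'
python3 -c "
from h import *
delta(.507,.286,.15,74.7)"
```

```text
time: 12.87
tool_pos: [0.5328, 0.0204, 0.0736]
ee_rot: [0.701, 0.095, 0.701, -0.095]
force: [0.6, 0.3, -0.1]
finger_gap: 0.0555
time: 13.53
tool_pos: [0.5338, 0.0196, 0.0418]
ee_rot: [0.701, 0.095, 0.7, -0.095]
force: [0.2, 0.1, -1.0]
finger_gap: 0.0553
time: 14.2
tool_pos: [0.5338, 0.0191, 0.0428]
ee_rot: [0.701, 0.095, 0.7, -0.095]
force: [-4.6, -1.3, 14.4]
finger_gap: 0.0284
time: 14.87
tool_pos: [0.5339, 0.0195, 0.1562]
ee_rot: [0.702, 0.095, 0.7, -0.095]
force: [0.7, 0.5, -0.6]
finger_gap: 0.0283
units [-0.9   8.88 -0.21] spin 0.02 yawnow 74.6 j6 0.06
```

```bash
python3 -m handwheel '[-0.1,0.8,0,0,-0.1,1,0,0,-0.1,1,0,0,-0.1,1,0,0,-0.1,1,0,0,-0.1,1,0,0,-0.1,1,0,0,-0.1,1,0,0]'
python3 -m handwheel '[-0.1,0.9,0,0,0,0.2,0,0,0,0,-0.6,0,0,0,-0.8,0,0,0,-0.8,0,0,0,-0.7,0,0,0,-0.2,0,0,0,0,0]'
python3 -m handwheel '[0,0,0,0,0,0,0,0,0,0,0,0,0,0,0,0,0,0,0,0,0,0,0.5,0,0,0,0.8,0,0,0,0.8,0]' 65
python3 -m handwheel '[0,0,0.8,0,0,0,0.8,0,0,0,0.6,0,0.3,-0.9,0,-0.5,0.35,-1,0,-0.8,0.35,-1,0,-1,0.35,-1,0,-1,0.35,-1,0,-1]'
python3 -m handwheel '[0.35,-1,0,-1,0.35,-1,0,-1,0.35,-1,0,-1,0.1,-0.7,0,-1,0,0,0,-1,0,0,0,-1,0,0,0,-1,0,0,0,-1]' 60
python3 -m handwheel '[0,0,0,-1,0,0,0,-1,0,0,0,-0.7,0,0,0,0,0,0,0,0,0,0,0,0,0,0,0,0,0,0,0,0]'
python3 - <<'E'
from h import *
delta(.596,.027,.06,-15.3)
snap('top','top2.png')
p,R,a,s=tool();w=snap('wrist','w2.png')
cv2.imwrite('pics/two.png',np.hstack([cv2.resize(cv2.imread('pics/'+f),(400,300)) for f in('top2.png','w2.png')]))
M=np.array(w['mount'])
for n,X in dict(handle=(.596,.027,.09)).items():
    q=R.T@(np.array(X)-p);q=M[:3,:3].T@(q-M[:3,3]);print(n,q[0]/q[2]*w['fx']+w['cx'],q[1]/q[2]*w['fy']+w['cy'])
E
```

```text
time: 15.53
tool_pos: [0.5079, 0.255, 0.1533]
ee_rot: [0.7, 0.095, 0.701, -0.095]
force: [0.8, -0.4, -0.9]
finger_gap: 0.0281
time: 16.2
tool_pos: [0.5041, 0.2857, 0.059]
ee_rot: [0.699, 0.094, 0.702, -0.096]
force: [-0.8, -0.1, -0.5]
finger_gap: 0.0282
time: 16.87
tool_pos: [0.5054, 0.2865, 0.1252]
ee_rot: [0.7, 0.095, 0.701, -0.095]
force: [0.7, 0.3, 0.7]
finger_gap: 0.0554
time: 17.53
tool_pos: [0.5575, 0.1384, 0.1914]
ee_rot: [0.662, 0.251, 0.661, -0.25]
force: [-0.0, 0.3, 1.2]
finger_gap: 0.0554
time: 18.2
tool_pos: [0.5917, 0.0284, 0.1912]
ee_rot: [0.502, 0.498, 0.502, -0.498]
force: [0.5, -0.2, 0.2]
finger_gap: 0.051
time: 18.87
tool_pos: [0.5915, 0.0287, 0.1909]
ee_rot: [0.429, 0.562, 0.429, -0.562]
force: [-0.2, 0.3, 0.4]
finger_gap: 0.0514
units [ 0.15 -0.06 -4.36] spin 0.01 yawnow -15.4 j6 1.67
handle 320.2702587705809 246.44479004369833
```

View pics/two.png

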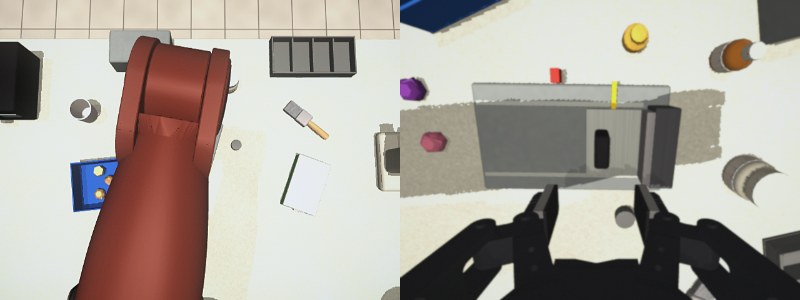

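Top view: the three tan chips lie in the bin and the clamp is clear. In the wrist view the handle is at about (323,237) full scale, close to the predicted (320,246). Now I descend and grip it across its 18 mm thickness.

```bash
python3 -m handwheel '[0.15,-0.05,-0.7,0,0,0,-0.7,0,0,0,-0.7,0,0,0,-0.7,0,0,0,-0.7,0,0,0,-0.5,0,0,0,-0.4,0,0,0,0,0]'
python3 -m handwheel '[0,0,0,0,0,0,0,0,0,0,0,0,0,0,0,0,0,0,0,0,0,0,0,0,0,0,0,0,0,0,0,0]' 0
python3 - <<'E'
from h import *
snap('wrist','w3.png');delta(.596-.0765*.9646,.027+.0765*.2639,.058,-15.3);print(env.state()['force'])
E
```

```text
time: 19.63
tool_pos: [0.5943, 0.0275, 0.056]
ee_rot: [-0.427, -0.562, -0.429, 0.564]
force: [-0.8, 0.9, 0.3]
finger_gap: 0.0511
time: 20.3
tool_pos: [0.5976, 0.0269, 0.0605]
ee_rot: [0.429, 0.564, 0.427, -0.562]
force: [3.0, -0.6, 6.4]
finger_gap: 0.0171
units [-2.51  0.68 -0.08] spin 0.03 yawnow -15.5 j6 1.67
[ 3.43593115 -0.13713046  6.54608612]
```

```bash
python3 -m handwheel '[-0.08,0.02,0,0,-0.15,0.04,0,0,-0.17,0.05,0,0,-0.17,0.05,0,0,-0.17,0.05,0,0,-0.17,0.05,0,0,-0.17,0.05,0,0,-0.17,0.05,0,0]'
python3 -m handwheel '[-0.17,0.05,0,0,-0.17,0.05,0,0,-0.17,0.04,0,0,-0.17,0.04,0,0,-0.17,0.04,0,0,-0.15,0.04,0,0,-0.1,0.03,0,0,-0.05,0.01,0,0]'
python3 -m handwheel '[0,0,0,0,0,0,0,0,0,0,0,0,0,0,0,0,0,0,0,0,0,0,0,0,0,0,0,0,0,0,0,0]'
cat > m.py <<'E'
from h import *
import sys
p,R,a,s=tool();w=snap('wrist',sys.argv[1]+'w.png');sc=snap('scene',sys.argv[1]+'s.png');t=snap('top',sys.argv[1]+'t.png')
print(p.round(4),s['force'].round(1),s['finger_gap'])
M=np.array(w['mount'])
def wray(u,v,z):
    d=R@(M[:3,:3]@np.array([(u-w['cx'])/w['fx'],(v-w['cy'])/w['fy'],1]));o=p+R@M[:3,3];return o+d*(z-o[2])/d[2]
u=np.array([.9646,-.2639])
for n,c,f in(('wrist',w,wray),('scene',sc,lambda *q:ray(sc,*q)),('top',t,lambda *q:ray(t,*q))):
    h=cv2.cvtColor(c['pixels'],cv2.COLOR_RGB2HSV);H,S,V=[h[...,i].astype(int) for i in range(3)]
    out={}
    for nm,m,z in(('marker',((H<6)|(H>174))&(S>140)&(V>110),.03),('pointer',(H>24)&(H<34)&(S>130)&(V>90),.033)):
        k,l,st,ct=cv2.connectedComponentsWithStats(m.astype(np.uint8))
        for i in range(1,k):
            X=f(*ct[i],z)
            if st[i,4]>8 and abs(X[0]-.57)<.09 and abs(X[1]-.105)<.045:
                print(n,nm,st[i],ct[i].round(1),X.round(4),'along',(X[:2]@u).round(4))
E
python3 m.py a
python3 - <<'E'
import cv2,numpy as np
a=cv2.imread('pics/aw.png');b=cv2.imread('pics/as.png')[110:310,230:430]
cv2.imwrite('pics/a2.png',np.hstack([cv2.resize(a,(400,300)),cv2.resize(b,(300,300))]))
E
```

```text
time: 21.02
tool_pos: [0.5606, 0.0376, 0.0605]
ee_rot: [0.429, 0.564, 0.427, -0.561]
force: [8.4, -2.0, 3.4]
finger_gap: 0.0172
time: 21.68
tool_pos: [0.5268, 0.0474, 0.0606]
ee_rot: [0.43, 0.565, 0.427, -0.56]
force: [13.3, 3.5, -0.7]
finger_gap: 0.017
time: 22.35
tool_pos: [0.527, 0.0474, 0.0605]
ee_rot: [0.429, 0.565, 0.427, -0.561]
force: [12.0, 3.6, 0.8]
finger_gap: 0.0169
[0.527  0.0474 0.0605] [12.   3.6  0.8] 0.016864309534237024
wrist marker [331  87  27  43 952] [343.1 105.2] [0.5629 0.1267 0.03  ] along 0.5095
wrist pointer [552   0  20  25 349] [560.8   9.2] [0.658  0.1385 0.033 ] along 0.5981
wrist pointer [ 341  121   17   77 1040] [349.2 157.1] [0.5598 0.1043 0.033 ] along 0.5125
scene marker [337 218   4   4  10] [338.8 219.4] [0.5679 0.126  0.03  ] along 0.5146
scene pointer [328 218   9   8  26] [332.  221.7] [0.5584 0.1084 0.033 ] along 0.51
top marker [ 235  226   69   53 2250] [269.4 253.1] [0.5589 0.0944 0.03  ] along 0.5142
top marker [242 279  51  29 965] [264.8 292.7] [0.4852 0.1022 0.03  ] along 0.441
```

View pics/a2.png

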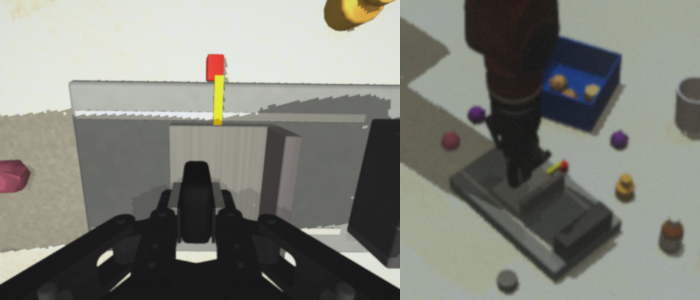

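The wrist view shows the pointer just right of the marker's centre (349 vs 343 px), about 3 mm short. That agrees with the 73.5 mm of travel against 76.5 mm measured. I'll pull about 2.5 mm more.

```bash
python3 -m handwheel '[-0.04,0.01,0,0,-0.04,0.01,0,0,0,0,0,0,0,0,0,0,0,0,0,0,0,0,0,0,0,0,0,0,0,0,0,0]'
python3 m.py b
python3 - <<'E'
import cv2,numpy as np
a=cv2.imread('pics/bw.png')[60:220,240:460];b=cv2.imread('pics/bs.png')[120:260,290:430]
cv2.imwrite('pics/b2.png',np.hstack([cv2.resize(a,(440,320),interpolation=cv2.INTER_CUBIC),cv2.resize(b,(320,320),interpolation=cv2.INTER_CUBIC)]))
E
```

```text
time: 23.17
tool_pos: [0.5247, 0.048, 0.0606]
ee_rot: [0.429, 0.565, 0.427, -0.56]
force: [13.6, 4.0, -0.1]
finger_gap: 0.0168
[0.5247 0.048  0.0606] [13.6  4.  -0.1] 0.01679419679919964
wrist marker [336  87  28  42 924] [348.7 104.8] [0.563  0.1268 0.03  ] along 0.5096
wrist pointer [557   0  20  26 355] [566.    9.2] [0.6578 0.1386 0.033 ] along 0.598
wrist pointer [ 341  121   17   77 1025] [349.  156.8] [0.5575 0.1051 0.033 ] along 0.51
scene marker [337 218   4   4  11] [338.5 219.4] [0.5671 0.1256 0.03  ] along 0.5139
scene pointer [328 218   9   7  25] [331.6 221.1] [0.5563 0.1097 0.033 ] along 0.5076
top marker [ 235  228   68   54 2205] [268.7 255.7] [0.554  0.0956 0.03  ] along 0.5091
```

View pics/b2.png

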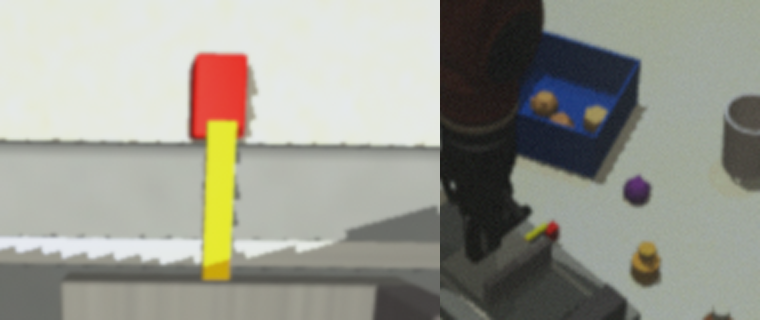

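The wrist close-up shows the pointer tip (222) centred on the marker's top face (195–246), and the scene view shows all three chips in the upright bin. I'm handing in.

```bash
python3 -c "
from h import *
print(env.state()['joint_velocities'].round(4),env.state()['force'].round(1));print(env.sign_off())"
```

```text
[-0.0016 -0.0012  0.     -0.0002  0.0013 -0.0014] [14.1  4.7  0.2]
the job is handed in; nothing more can be done
None
```

I put the three tan chips in the blue bin, then gripped the black handle and pulled the jaw out about 76 mm. I handed the job in with the gripper still holding it, about 23 s into the 72 s limit.

**Last checks:**
- **Pointer:** the wrist camera puts it within about 1 mm of the marker's centre along the slide.
- **Grip and force:** the fingers are closed on the handle at a 16.8 mm gap. The wrist feels about 14 N along the slide, and the arm is still.
- **Chips and bin:** all three chips are visible in the upright bin.
- **Bystanders:** I saw no sign that any had moved, by eye only. The arm hid part of the bench in the later pictures, so I did not measure them.

**Disagreements between readings:**
- **Pointer:** the scene camera put the pointer about 6 mm past the marker. That reading rests on an 11-pixel, partly hidden marker blob. I trusted the wrist view, which agreed with the travel measured at the start. The top camera's view was blocked by the arm.
- **Chip positions:** the cameras differed by 3 to 4 mm, so I averaged them, and all three grasps held.

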